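# One dish from the hand-cranked dish dispenser

## Task

Deliver one green-lidded sample dish: turn the green flywheel by its black knob clockwise through exactly one full turn, back to its red home mark, so that the pusher slides the lowest dish out into the delivery tray and draws back. Leave the orange flywheel alone, and let go of the knob.

Things in the scene. Friction and masses are not known exactly. Their poses are not given: they have to be found in the camera images.
- green_dispenser: Fixed dish dispenser with a flat green 150 mm flywheel; an orange twin stands on the other side (sides vary). Origin: table surface, on the wheel's vertical axis; z up. At home the black crank knob is at x = -60, y = 0 mm, beside a red post (x = -88, 57 high). Clear dish magazine at x = 141, y = 0, top at 74; delivery tray beyond it, floor at 20, centre x = 226, 65 mm wide, rims 10 high
- green_wheel (a joint): Turn of the green flywheel, rad: 0 at the start (home), growing clockwise from above, full turn 6.283; 2 to 4 N at the knob; stays where left; runs on past home (stops at -0.15 and 7.18). Knob: upright, 26 mm diameter, 76 to 122 mm above the table, circles at 60 mm radius and spins freely on its pin, so hold it at constant gripper yaw. Disc under it tops at 74, rim at 70, hub at 76 mm
- green_dish: The lowest of three green-lidded round dishes, 60 mm diameter, 15 mm high, in the green dispenser's magazine; origin at the centre of its underside. The pusher is farthest out at half a turn and slides it some 75 mm along the dispenser's +x into the tray, then draws back; the dish need not be touched
- amber_wheel (a joint): Turn of the orange flywheel of the other dispenser, rad, 0 at the start; it must not be turned

How it is judged:
On the way:
1. the lowest green dish is pushed out of the magazine into the delivery tray, the flywheel being past a third of a turn (x of green_dish in the frame of green_dispenser above 0.2 m and value of joint green_wheel above 2.1 rad), for 0.1 s.
At the end, for the whole second after the job is handed in: The green flywheel is at rest one full turn from the start, within 16 degrees of home (6.0 to 6.566 rad), and the green dish lies at rest flat in the delivery tray: its centre 200 to 260 mm along x and within 20 mm of y = 0 in the dispenser's frame (value of joint green_wheel between 6 and 6.566 rad and velocity of joint green_wheel between -0.05 and 0.05 rad/s and x of green_dish in the frame of green_dispenser between 0.2 and 0.26 m and y of green_dish in the frame of green_dispenser between -0.02 and 0.02 m and height (world z) of green_dish below 0.03 m and linear speed of green_dish below 0.02 m/s); the robot touches nothing.
It fails at once if the green flywheel is turned more than 30 degrees past one revolution (value of joint green_wheel above 6.81 rad).
It fails at once if the orange flywheel is turned (value of joint amber_wheel above 0.12 rad or value of joint amber_wheel below -0.12 rad).
It also fails if it takes over 43 s, if anything falls off the work surface, if the arm or the gripper's body presses on something with over 40 N, if the wrist force passes 120 N, or if a joint passes its speed limit or range.

## Robot

A 7-joint arm with a two-finger parallel gripper is mounted at the origin on the work surface. World frame = base frame: x ahead of the robot, y to its left, z up, the work surface at z = 0. Lengths are in m, angles in rad, forces in N, time in s.
With the tool pointing down it reaches from about 0.425 to 0.975 m from the base axis. Payload 16.7 kg.
Tool frame: the origin (TCP) lies on the centre line of the jaws, within the pads' length; the fingertips stand 8 mm ahead of it and the grasp point (between the pads) lies 11 mm behind it; z points along the fingers, y is the line along which they close (so a half turn about z gives the same grasp; the last joint's range is limited). The gripper opens to 85 mm and grips with 20 to 120 N. Pads are 22 mm wide; open, the fingers measure 114 mm over their backs; the gripper's body (76 mm by 85 mm) begins 54 mm behind the grasp point. The pads swing forward as they close: fully open they stand 13 mm farther back than shut.
Start: joints at [-1.389, 0.426, 0.074, 1.606, -0.034, 1.111, -0.067], TCP at [0.219, 0.638, 0.239] pointing down, gripper open.
Joint ranges: [-2.85, 2.85], [-0.5, 2.14], [-1.23, 1.37], [0.21, 2.46], [-1.02, 4.16], [0.16, 2.05], [-2.73, 2.73]. Speed limits (rad/s): [1.89, 1.89, 2.39, 2.39, 3.01, 3.01, 3.01].

## Interface

Orientations are given as a 3x3 rotation matrix whose columns are the frame's x, y, z axes.
In Python, from bench import arm gives the robot as it stands.
- The arm moves only by the shell command python3 drive.py 'ROWS' [FORCE]. ROWS is a JSON list of rows, 1 to 8 of them, each of 7 numbers: the opening from 0.0 (shut) to 1.0 (fully open), then dx, dy, dz in shares of the most that a row can go, 1 being 62.5 mm, then a rotation vector rx, ry, rz in rad; each row shifts and turns the commanded pose from where the row before left it, along the tool's axes as they then stand; what a row does not reach is not made up. A row lasts 1/8 s, in which the tool goes at most 0.0625 m and 0.188 rad, less where a joint would pass 70% of its speed; a pose out of reach is approached as far as the arm can. The fingers move at their own pace and stop on an object; FORCE is the grip in N (left out, the last holds). Time passes only in rows, so rows that do not move let the fingers close. It prints the time, the measured TCP pose, the force, the opening and the grip force at its end. Input that does not fit is refused with a message, and nothing moves.
- arm.read_state(): the state, without advancing time (a new reading comes with each control period).
- arm.capture(name): name is "side" or "top"; returns the picture (480x640x3 uint8, blue, green, red); there is no depth.
- arm.camera_params(name): a dict with "fov_y" (degrees; the focal length in pixels is half the picture's height over the tangent of half this angle, whatever the lens; pixels are square), "cx", "cy" (the principal point, pixels), "R" (3x3) and "t" (3): a world point X has camera coordinates R X + t. Camera axes: x right, y down, z forward; pixel columns grow to the right and rows downward; lengths in m; the calibration is good to about 2 mm. A picture is of the moment at which its call begins. camera_params takes no time and is no camera call.
- arm.job_done(): hands the job in; it is judged then, once.
The state is a dict: "clock": time; "qpos": joint angles; "joint_vel": joint speeds; "joint_efforts": joint torques, N m; "tool_pos": TCP position; "orientation": TCP orientation; "ft_force": force on the tool from outside, world axes, zero at the start; "torque": the same for the moment, N m; "finger_gap": opening from 0.0 (shut) to 1.0 (fully open); "grip_force": force on a finger pad.
Only numpy, scipy, OpenCV 4.12 (cv2) and the standard library are available. Lean on these libraries where they do the work, as an engineer would, in place of code of your own. Each camera call takes 0.05 s, during which the arm holds its last target. There are 200 camera calls.

## Working session

There is one attempt and no reset: what is moved stays moved. The work goes in short steps, Python scripts to look and compute and a shell command to move; the robot and the scene stay as the last step left them, time stands still between calls to the robot, and variables do not carry over. Pictures are saved under pics/ and viewed, at most 10 in all, crops included, and the job is handed in when it is done.

```bash
ls; mkdir -p pics
python3 - <<'E'
from bench import arm
import cv2
for n in("side","top"):
    cv2.imwrite(f"pics/{n}0.png",arm.capture(n)); print(n,arm.camera_params(n))
s=arm.read_state(); print(s)
E
```

```text
bench.py
drive.py
pics
side {'fov_y': 54.34112472119508, 'cx': 324.604028505189, 'cy': 234.60546990715278, 'R': array([[ 9.99938895e-01,  1.01666149e-02, -4.34131444e-03],
       [ 9.36416248e-04, -4.69196868e-01, -8.83093099e-01],
       [-1.10149986e-02,  8.83035072e-01, -4.69177718e-01]]), 't': array([-0.55451846,  0.04011378,  0.90313008])}
top {'fov_y': 56.198040127373666, 'cx': 317.45888485846785, 'cy': 229.94685014497546, 'R': array([[ 0.02031576, -0.99978468,  0.00422619],
       [-0.99085592, -0.02069792, -0.13332719],
       [ 0.13338595, -0.0014789 , -0.99106307]]), 't': array([-0.01073818,  0.58067853,  0.87283622])}
{'clock': 0.1, 'qpos': array([-1.38949287,  0.42670021,  0.07386483,  1.60651076, -0.03411205,
        1.11082467, -0.06709312]), 'joint_vel': array([-6.84707938e-04,  3.08236548e-05,  1.33605535e-04,  6.61018956e-04,
       -1.11611558e-03,  5.78789305e-05, -7.44139273e-04]), 'joint_efforts': array([ 9.34532698e-03, -9.51526237e+01,  3.77144024e+00, -4.64407861e+01,
        1.96518627e-02,  6.50317466e-03,  3.28645604e-05]), 'tool_pos': array([0.21915455, 0.63806106, 0.23867469]), 'orientation': array([[-9.45768740e-01,  3.24840568e-01, -3.08638438e-04],
       [ 3.24840705e-01,  9.45768054e-01, -1.14227263e-03],
       [-7.91561145e-05, -1.18058407e-03, -9.99999300e-01]]), 'ft_force': array([-0.19028328,  0.01959683, -0.0580331 ]), 'torque': array([ 0.00432569, -0.03491243,  0.01206528]), 'grip_force': 0.0, 'finger_gap': 1.0006743945312302}
```

View pics/top0.png

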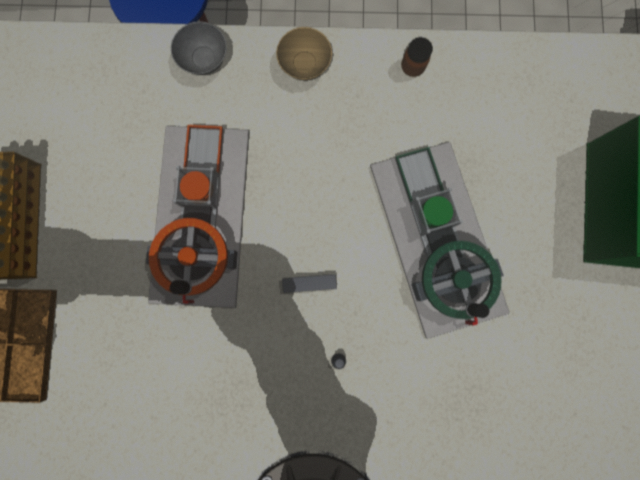

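View pics/side0.png

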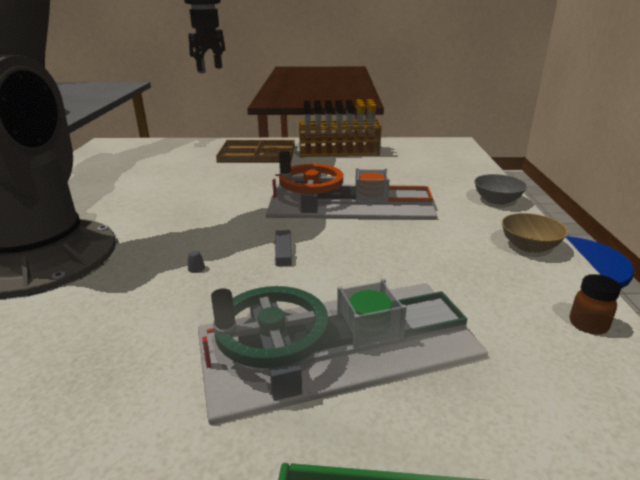

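The top view shows the green dispenser with hub ≈(462,280), knob ≈(479,311), lid ≈(438,210). In the side view, the knob top is ≈(222,293), hub ≈(271,317) and lid ≈(371,302). The orange twin is well to the left.

```bash
cat > h.py <<'E'
import numpy as np,cv2
from bench import arm
def ray(n,p):
    c=arm.camera_params(n);f=240/np.tan(np.radians(c["fov_y"]/2))
    d=c["R"].T@np.array([(p[0]-c["cx"])/f,(p[1]-c["cy"])/f,1]);return -c["R"].T@c["t"],d/np.linalg.norm(d)
def plane(n,p,z):
    o,d=ray(n,p);return o+d*(z-o[2])/d[2]
def tri(a,b):
    (o1,d1),(o2,d2)=ray("side",a),ray("top",b)
    k=np.linalg.lstsq(np.c_[d1,-d2],o2-o1,rcond=None)[0]
    p,q=o1+k[0]*d1,o2+k[1]*d2;return (p+q)/2,np.linalg.norm(p-q)
E
python3 - <<'E'
from h import *
def comps(m,name,amin):
    n,l,s,c=cv2.connectedComponentsWithStats(m)
    for i in range(1,n):
        if s[i,4]>=amin: print(name,s[i],c[i].round(1))
for n,(x0,y0,x1,y1) in dict(side=(190,270,500,420),top=(360,130,520,345)).items():
    im=cv2.imread(f"pics/{n}0.png"); hsv=cv2.cvtColor(im,cv2.COLOR_BGR2HSV)
    roi=np.zeros(im.shape[:2],np.uint8); roi[y0:y1,x0:x1]=255
    for name,lo,hi,a in(("lid",(50,150,100),(70,255,255),100),("dkgreen",(65,70,30),(95,255,130),60),("red",(0,120,80),(8,255,255),8),("black",(0,0,0),(180,90,60),60)):
        m=cv2.inRange(hsv,lo,hi)&roi; comps(m,n+" "+name,a)
s=cv2.resize(cv2.imread("pics/side0.png")[270:390,190:350],None,fx=3.5,fy=3.5,interpolation=2)
t=cv2.resize(cv2.imread("pics/top0.png")[230:335,405:515],None,fx=4,fy=4,interpolation=2)
h=max(len(s),len(t));o=np.zeros((h,s.shape[1]+t.shape[1],3),np.uint8);o[:len(s),:s.shape[1]]=s;o[:len(t),s.shape[1]:]=t
o=cv2.resize(o,None,fx=.8,fy=.8);print(o.shape);cv2.imwrite("pics/crop.png",o)
E
```

```text
side lid [351 291  39  20 547] [370.3 300.3]
side dkgreen [234 287  91  28 606] [285.5 296.2]
side dkgreen [226 339  69  19 562] [258.8 350.5]
side red [207 328   7   4  16] [210.3 329.8]
side red [203 337   4   6  21] [204.4 339.4]
side black [212 290 100  26 947] [251.2 300.4]
side black [401 294  61  23 231] [430.  300.8]
side black [440 320  26   8  79] [454.  323.3]
side black [287 325  19  14 107] [293.6 330.4]
side black [240 334  23  14 226] [251.5 340.6]
side black [ 219  334  124   38 1184] [279.4 356.2]
side black [271 370  31  30 733] [286.3 384.6]
top dkgreen [423 196  30  31 715] [437.5 210.9]
top dkgreen [ 423  241   77   77 1493] [459.1 274.9]
top dkgreen [454 270  18  18 251] [462.4 279.1]
top red [472 317   5   8  24] [474.6 321.2]
top black [421 226  36  75 627] [436.6 246.4]
top black [ 432  249   62   68 1311] [461.4 281.6]
top black [412 282   8  18  61] [415.5 290.4]
top black [468 284  13  16 138] [473.7 290.6]
(336, 800, 3)
```

View pics/crop.png

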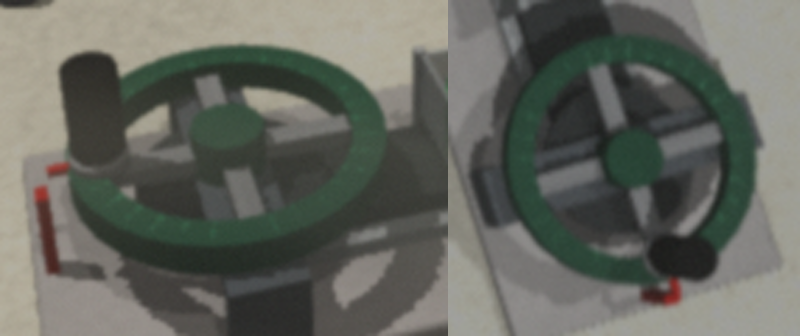

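The crops show the knob's top face at side ≈(222,293.5), top ≈(482,310.3). Its base is at side ≈(224.6,327), top ≈(475,309.7), and the hub face at side ≈(272,316), top ≈(462.5,279.2).

Run:
```python
from h import *
P={}
for k,a,b in(("ktop",(222,293.5),(482.2,310.3)),("kbase",(224.6,327),(475,309.7)),("hub",(272,316.4),(462.5,279.2)),("lid",(370.3,300.3),(437.5,210.9))):
    P[k],r=tri(a,b);print(k,P[k].round(4),round(r,4))
for k,b in(("ktop",(482.2,310.3)),("hub",(462.5,279.2))): print("top-plane",k,plane("top",b,.122 if k=="ktop" else .076).round(4))
for k,b in(("ktop",(222,293.5)),("hub",(272,316.4))): print("side-plane",k,plane("side",b,.122 if k=="ktop" else .076).round(4))
d=P["lid"]-P["hub"];print("axis deg",np.degrees(np.arctan2(d[1],d[0])),np.hypot(*d[:2]))
d=P["hub"]-(P["ktop"]+P["kbase"])/2;print("knob axis",np.degrees(np.arctan2(d[1],d[0])),np.hypot(*d[:2]))
```

```text
ktop [ 0.4305 -0.2982  0.1219] 0.0015
kbase [ 0.4295 -0.3024  0.0729] 0.0014
hub [ 0.4873 -0.28    0.0725] 0.002
lid [ 0.6208 -0.2356  0.0666] 0.0014
top-plane ktop [ 0.4298 -0.2983  0.122 ]
top-plane hub [ 0.4862 -0.279   0.076 ]
side-plane ktop [ 0.4313 -0.2983  0.122 ]
side-plane hub [ 0.489  -0.2844  0.076 ]
axis deg 18.409819213014227 0.14062106900397536
knob axis 19.5141433441982 0.06080744145546491
```

The manual's scale: shifts go in shares of 62.5 mm. Converting my numbers, -0.055 m is -0.88, 0.03 m is 0.48.

```bash
python3 drive.py '[[1,0,0,0,0,0,0.178],[1,0,0,0,0,0,0.178],[1,0,0,0,0,0,0.178],[1,0,0,0,0,0,0.178],[1,0,0,0,0,0,0.178],[1,0,0,0,0,0,0.178],[1,0,0,0,0,0,0.178]]'
python3 drive.py '[[1,-0.88,0.48,0,0,0,0],[1,-0.88,0.48,0,0,0,0],[1,-0.88,0.48,0,0,0,0],[1,-0.88,0.48,0,0,0,0],[1,-0.88,0.48,0,0,0,0],[1,-0.88,0.48,0,0,0,0],[1,-0.88,0.48,0,0,0,0],[1,-0.88,0.48,0,0,0,0]]'
python3 -c "
from bench import arm;s=arm.read_state();print(s['qpos'].round(2),s['orientation'].round(3),s['tool_pos'])"
```

```text
clock: 0.98
tool_pos: [0.2191, 0.6382, 0.2389]
orientation: [[0.012, 1.0, -0.0], [1.0, -0.012, -0.001], [-0.001, -0.0, -1.0]]
ft_force: [-0.3, -0.1, 0.1]
finger_gap: 1.001
grip_force: 0.0
clock: 1.98
tool_pos: [0.4565, 0.1961, 0.2394]
orientation: [[0.006, 1.0, 0.0], [1.0, -0.006, 0.0], [0.0, 0.0, -1.0]]
ft_force: [0.4, 1.0, -1.2]
finger_gap: 1.002
grip_force: 0.0
[-1.06  0.14  0.58  2.02 -0.09  1.   -0.44] [[ 0.006  1.     0.   ]
 [ 1.    -0.006  0.   ]
 [ 0.     0.    -1.   ]] [0.45653097 0.19608894 0.23939866]
```

In the tool's units: -0.01 m is -0.16, -0.05 m is -0.8.

```bash
python3 drive.py '[[1,-0.8,0.192,0,0,0,0],[1,-0.8,0.128,0,0,0,0],[1,-0.8,0,0,0,0,0],[1,-0.8,0,0,0,0,0],[1,-0.8,0,0,0,0,0],[1,-0.8,-0.16,0,0,0,0],[1,-0.8,-0.16,0,0,0,0],[1,-0.8,-0.16,0,0,0,0]]'
python3 drive.py '[[1,-0.48,-0.16,0,0,0,0.178],[1,-0.48,-0.16,0,0,0,0.178],[1,-0.24,0,0,0,0,0.178],[1,0,0,0,0,0,0.178],[1,0,0,0,0,0,0.178],[1,0,0,0,0,0,0.178],[1,0,0,0,0,0,0.178],[1,0,0,0,0,0,0]]'
python3 -c "
from bench import arm;s=arm.read_state();print(s['qpos'].round(2))
import numpy as np
R=s['orientation'];print(R.T@(np.array([.4302,-.299,.150])-s['tool_pos']),np.degrees(np.arctan2(R[1,0],R[0,0])))"
```

```text
clock: 2.98
tool_pos: [0.4429, -0.2033, 0.2394]
orientation: [[0.006, 1.0, 0.0], [1.0, -0.006, 0.0], [0.0, 0.0, -1.0]]
ft_force: [1.3, 1.0, 0.8]
finger_gap: 0.997
grip_force: 0.0
clock: 3.98
tool_pos: [0.4127, -0.2734, 0.2391]
orientation: [[0.949, 0.314, -0.001], [0.314, -0.949, -0.0], [-0.001, 0.0, -1.0]]
ft_force: [-0.0, 0.1, -0.3]
finger_gap: 0.998
grip_force: 0.0
[-0.55  0.25  1.19  2.04 -0.28  1.02 -0.48]
[0.00864329 0.02980555 0.08911643] 18.32389708308742
```

```bash
python3 drive.py '[[1,0.08,0.24,0.48,0,0,0],[1,0.064,0.24,0.48,0,0,0],[1,0,0,0.464,0,0,0],[1,0,0,0,0,0,0],[1,0,0,0,0,0,0]]'
python3 - <<'E'
from h import *
s=arm.read_state();print(s['qpos'].round(2))
a=arm.capture("side")[200:400,180:420];b=arm.capture("top")[230:430,380:560]
o=cv2.resize(np.hstack([a,b]),None,fx=1.9,fy=1.9,interpolation=2);cv2.imwrite("pics/p3.png",o)
E
```

```text
clock: 4.6
tool_pos: [0.4309, -0.2996, 0.1513]
orientation: [[0.949, 0.315, 0.001], [0.315, -0.949, -0.0], [0.0, 0.0, -1.0]]
ft_force: [1.1, 0.1, 0.2]
finger_gap: 1.001
grip_force: 0.0
[-0.29  0.45  0.99  2.07 -0.49  0.88 -0.27]
```

View pics/p3.png

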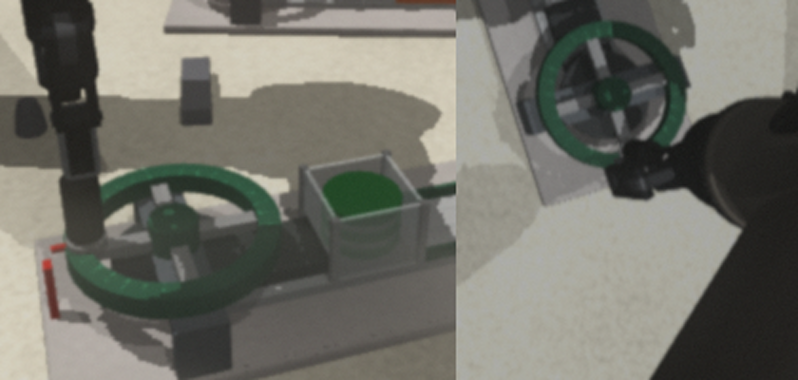

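The fingers straddle the knob, in line with it in the side crop at about (82,200). Descend and grip.

In the tool's units: 0.02 m is 0.32, 0.019 m is 0.304.

```bash
python3 drive.py '[[1,0,0,0.32,0,0,0],[1,0,0,0.32,0,0,0],[1,0,0,0.304,0,0,0],[1,0,0,0,0,0,0],[0.3,0,0,0,0,0,0],[0.2,0,0,0,0,0,0],[0.1,0,0,0,0,0,0],[0,0,0,0,0,0,0]]' 40
python3 drive.py '[[0,0,0,0,0,0,0],[0,0,0,0,0,0,0],[0,0,0,0,0,0,0]]' 40
python3 -c "
from bench import arm;s=arm.read_state();print(s['qpos'].round(2))"
```

```text
clock: 5.7
tool_pos: [0.431, -0.2993, 0.0917]
orientation: [[0.95, 0.314, 0.001], [0.314, -0.95, 0.0], [0.001, 0.0, -1.0]]
ft_force: [-0.0, 0.9, 6.1]
finger_gap: 0.293
grip_force: 38.9
clock: 6.08
tool_pos: [0.431, -0.2993, 0.0917]
orientation: [[0.95, 0.313, 0.001], [0.313, -0.95, 0.0], [0.001, 0.0, -1.0]]
ft_force: [-0.9, 2.2, 5.1]
finger_gap: 0.294
grip_force: 38.9
[-0.2   0.53  0.89  2.1  -0.6   0.77 -0.19]
```

```bash
cat >> h.py <<'E'
def where(th,c=(.487,-.280),a=18.4):
    s=arm.read_state();A=np.radians(a);ex=np.array([np.cos(A),np.sin(A)]);ey=np.array([-ex[1],ex[0]])
    v=s['tool_pos'][:2]-c; x,y=v@ex,v@ey
    print("disp xy mm",(x*1e3).round(1),(y*1e3).round(1),"r",np.hypot(x,y).round(4),"turn deg",np.degrees(np.arctan2(y,-x))%360,"want",th,"err tool mm",(np.r_[-60*np.cos(np.radians(th))-x*1e3,-(60*np.sin(np.radians(th))-y*1e3)]).round(1),"q",s['qpos'].round(2),"F",s['ft_force'].round(1),"M",s['torque'].round(2))
E
python3 drive.py '[[0,0.0144,-0.1664,0,0,0,0],[0,0.0432,-0.1616,0,0,0,0],[0,0.0704,-0.152,0,0,0,0],[0,0.096,-0.1376,0,0,0,0],[0,0,0,0,0,0,0]]'
python3 -c "
from h import *
where(40)"
```

```text
clock: 6.7
tool_pos: [0.4316, -0.2567, 0.0916]
orientation: [[0.949, 0.314, -0.0], [0.314, -0.949, 0.002], [0.0, -0.002, -1.0]]
ft_force: [-6.3, 5.0, 15.9]
finger_gap: 0.295
grip_force: 42.4
disp xy mm -45.2 39.5 r 0.0601 turn deg 41.16887193953431 want 40 err tool mm [-0.7  1. ] q [-0.3   0.5   0.91  2.15 -0.59  0.75 -0.26] F [-6.3  5.  15.9] M [ 0.97  1.27 -0.06]
```

In the tool's units: 0.0104 m is 0.1664, 0.0101 m is 0.1616.

```bash
python3 drive.py '[[0,0.1184,-0.1184,-0.0048,0,0,0],[0,0.1376,-0.096,-0.0048,0,0,0],[0,0.152,-0.0704,0,0,0,0],[0,0.1616,-0.0432,0,0,0,0],[0,0.1664,-0.0144,0,0,0,0],[0,0,0,0,0,0,0]]'
python3 -c "
from h import *
where(90)"
python3 drive.py '[[0,0.1664,0.0144,0,0,0,0],[0,0.1616,0.0432,0,0,0,0],[0,0.152,0.0704,0,0,0,0],[0,0.1376,0.096,0,0,0,0],[0,0,0,0,0,0,0]]'
python3 -c "
from h import *
where(130)"
```

```text
clock: 7.45
tool_pos: [0.4694, -0.2216, 0.0918]
orientation: [[0.949, 0.315, -0.0], [0.315, -0.949, 0.002], [0.0, -0.002, -1.0]]
ft_force: [-1.4, 8.0, 3.3]
finger_gap: 0.287
grip_force: 40.9
disp xy mm 1.7 61.0 r 0.061 turn deg 91.61321811074723 want 90 err tool mm [-1.7  1. ] q [-0.38  0.53  0.9   2.12 -0.6   0.77 -0.35] F [-1.4  8.   3.3] M [ 1.71  0.   -0.06]
clock: 8.07
tool_pos: [0.5108, -0.2236, 0.0919]
orientation: [[0.949, 0.314, 0.001], [0.314, -0.949, 0.001], [0.001, -0.0, -1.0]]
ft_force: [4.8, 6.2, -1.0]
finger_gap: 0.292
grip_force: 40.6
disp xy mm 40.4 46.0 r 0.0612 turn deg 131.31435954451015 want 130 err tool mm [-1.8  0. ] q [-0.36  0.58  0.88  2.03 -0.62  0.81 -0.37] F [ 4.8  6.2 -1. ] M [ 1.28 -1.    0.02]
```

```bash
python3 drive.py '[[0,0.1184,0.1184,0,0,0,0],[0,0.096,0.1376,0,0,0,0],[0,0.0704,0.152,0,0,0,0],[0,0.0432,0.1616,0,0,0,0],[0,0.0144,0.1664,0,0,0,0],[0,0,0,0,0,0,0]]'
python3 -c "
from h import *
where(180)"
python3 drive.py '[[0,-0.0144,0.1664,0,0,0,0],[0,-0.0432,0.1616,0,0,0,0],[0,-0.0704,0.152,0,0,0,0],[0,-0.096,0.1376,0,0,0,0],[0,-0.1184,0.1184,0,0,0,0],[0,0,0,0,0,0,0]]'
python3 -c "
from h import *
where(230)
a=arm.capture('side')[180:400,180:500]
cv2.imwrite('pics/p4.png',cv2.resize(a,None,fx=2,fy=2))"
```

```text
clock: 8.82
tool_pos: [0.5451, -0.2629, 0.0919]
orientation: [[0.95, 0.312, 0.001], [0.312, -0.95, -0.001], [0.0, 0.002, -1.0]]
ft_force: [5.3, -0.8, -5.6]
finger_gap: 0.291
grip_force: 40.5
disp xy mm 60.5 -2.1 r 0.0605 turn deg 181.9665673654885 want 180 err tool mm [-0.5 -2.1] q [-0.27  0.65  0.85  1.92 -0.64  0.86 -0.34] F [ 5.3 -0.8 -5.6] M [-0.11 -1.19  0.03]
clock: 9.57
tool_pos: [0.5365, -0.3134, 0.0918]
orientation: [[0.95, 0.311, -0.002], [0.311, -0.95, 0.001], [-0.002, -0.001, -1.0]]
ft_force: [-9.5, 4.0, 5.8]
finger_gap: 0.292
grip_force: 41.7
disp xy mm 36.4 -47.3 r 0.0597 turn deg 232.40772046965918 want 230 err tool mm [ 2.1 -1.3] q [-0.17  0.67  0.84  1.88 -0.64  0.89 -0.27] F [-9.5  4.   5.8] M [0.89 1.97 0.  ]
```

View pics/p4.png

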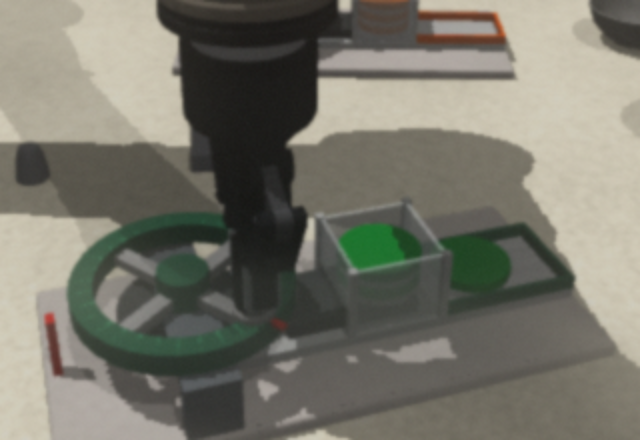

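The dish now lies in the tray (≈(475,262) in the crop), and the knob is still held. I'll carry on to home.

In the tool's units: -0.0104 m is -0.1664, -0.0101 m is -0.1616.

```bash
python3 drive.py '[[0,-0.1376,0.096,0,0,0,0],[0,-0.152,0.0704,0,0,0,0],[0,-0.1616,0.0432,0,0,0,0],[0,-0.1664,0.0144,0,0,0,0],[0,0,0,0,0,0,0]]'
python3 -c "
from h import *
where(270)"
python3 drive.py '[[0,-0.1664,-0.0144,0,0,0,0],[0,-0.1616,-0.0432,0,0,0,0],[0,-0.152,-0.0704,0,0,0,0],[0,-0.1376,-0.096,0,0,0,0],[0,-0.1184,-0.1184,0,0,0,0],[0,0,0,0,0,0,0]]'
python3 -c "
from h import *
where(320)"
```

```text
clock: 10.25
tool_pos: [0.5048, -0.3364, 0.0917]
orientation: [[0.95, 0.313, -0.002], [0.313, -0.95, 0.004], [-0.001, -0.004, -1.0]]
ft_force: [-6.0, 15.2, 9.4]
finger_gap: 0.293
grip_force: 42.4
disp xy mm -0.9 -59.2 r 0.0592 turn deg 270.8775765510147 want 270 err tool mm [0.9 0.8] q [-0.13  0.65  0.84  1.92 -0.63  0.87 -0.21] F [-6.  15.2  9.4] M [3.19 1.42 0.03]
clock: 11.0
tool_pos: [0.4562, -0.3303, 0.0918]
orientation: [[0.949, 0.314, 0.0], [0.314, -0.949, 0.002], [0.001, -0.002, -1.0]]
ft_force: [3.8, 10.9, -1.4]
finger_gap: 0.295
grip_force: 41.6
disp xy mm -45.1 -38.0 r 0.0589 turn deg 319.8822134185097 want 320 err tool mm [-0.9  0.6] q [-0.13  0.58  0.86  2.02 -0.61  0.82 -0.17] F [ 3.8 10.9 -1.4] M [ 2.31 -0.85  0.02]
```

```bash
python3 drive.py '[[0,-0.096,-0.1376,0,0,0,0],[0,-0.0704,-0.152,0,0,0,0],[0,-0.0432,-0.1616,0,0,0,0],[0,-0.016,-0.1472,0,0,0,0],[0,0,0,0,0,0,0],[0,0,0,0,0,0,0],[0,0,0,0,0,0,0]]'
python3 -c "
from h import *
where(360)
s=arm.read_state();print('to start grip, tool',s['orientation'].T@(np.array([.431,-.2993,.0917])-s['tool_pos']))"
```

```text
clock: 11.88
tool_pos: [0.4313, -0.3005, 0.0919]
orientation: [[0.95, 0.313, 0.001], [0.313, -0.95, 0.0], [0.001, 0.0, -1.0]]
ft_force: [6.2, 4.4, -6.1]
finger_gap: 0.293
grip_force: 41.0
disp xy mm -59.3 -1.9 r 0.0594 turn deg 358.14963289559984 want 360 err tool mm [-0.7 -1.9] q [-0.2   0.53  0.89  2.1  -0.6   0.78 -0.19] F [ 6.2  4.4 -6.1] M [ 0.91 -1.03  0.02]
to start grip, tool [ 0.00010319 -0.00128022  0.0001754 ]
```

```bash
python3 drive.py '[[0.45,0,0,0,0,0,0],[0.6,0,0,0,0,0,0],[0.8,0,0,0,0,0,0],[0.8,0,0,0,0,0,0],[0.8,0,0,-0.32,0,0,0],[0.8,0,0,-0.48,0,0,0],[0.8,0,0,-0.64,0,0,0],[0.8,0,0,-0.64,0,0,0]]'
python3 drive.py '[[0.8,-0.16,0.32,-0.64,0,0,0],[0.8,0,0.64,-0.48,0,0,0],[0.8,0,0.8,0,0,0,0],[0.8,0,0.8,0,0,0,0],[0.8,0,0,0,0,0,0],[0.8,0,0,0,0,0,0],[0.8,0,0,0,0,0,0]]'
python3 - <<'E'
from h import *
a=arm.capture("side")[200:400,180:500];b=arm.capture("top")[130:330,360:520]
cv2.imwrite("pics/p5.png",cv2.resize(np.hstack([a,b]),None,fx=1.6,fy=1.6,interpolation=2))
E
```

```text
clock: 12.88
tool_pos: [0.4306, -0.3008, 0.2242]
orientation: [[0.95, 0.313, 0.0], [0.313, -0.95, -0.0], [0.0, 0.0, -1.0]]
ft_force: [-0.3, 0.9, -0.3]
finger_gap: 0.8
grip_force: 0.0
clock: 13.75
tool_pos: [0.4718, -0.4544, 0.2926]
orientation: [[0.949, 0.314, 0.001], [0.314, -0.949, 0.0], [0.001, -0.0, -1.0]]
ft_force: [0.2, 0.2, -0.5]
finger_gap: 0.803
grip_force: 0.0
```

View pics/p5.png

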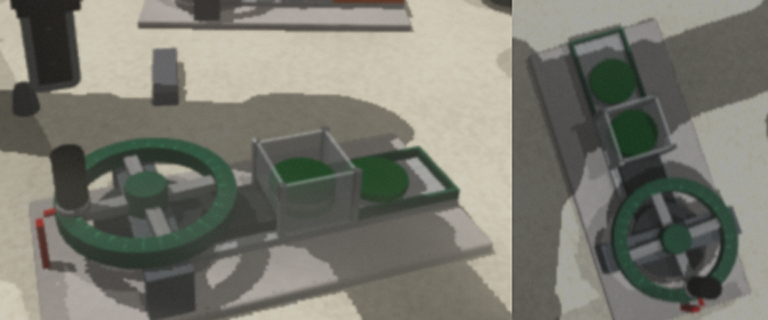

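The knob is back beside the red post and the gripper is clear. The dish lies in the tray at top ≈(421.9,181.2). I'll check the numbers, then hand in if they are good.

Run:
```python
from h import *
p=plane("top",(421.9,181.2),.037)[:2]-[.4875,-.28];A=np.radians(18.4)
x,y=p@[np.cos(A),np.sin(A)],p@[-np.sin(A),np.cos(A)];print(x,y)
if .203<x<.257 and abs(y)<.017: print(arm.job_done())
```

```text
0.21073557404112273 0.0012244659634747302
the job is handed in; nothing more can be done
None
```

I turned the green flywheel clockwise one full turn, to within about 2° of home by the arm's reading; the lowest green dish lies in the delivery tray (about x = 211 mm, y = 1 mm), the knob is released, the orange flywheel was left alone, and the job was handed in at about 14 s, with no verdict shown.

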